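# Centre the egg cup on its serving stand

### The arm

A 6-joint arm with a two-finger parallel gripper is mounted at the origin on the work surface. World frame = base frame: x ahead of the robot, y to its left, z up, the work surface at z = 0. Lengths are in mm, angles in rad, forces in N, time in s.
With the tool pointing down it reaches from about 350 to 875 mm from the base axis. Payload 4.2 kg.
Tool frame: the origin (TCP) lies midway between the tips of the shut fingers; the grasp point (between the pads) lies 19 mm behind it; z points along the fingers, y is the direction in which the jaws open and shut (so a half turn about z gives the same grasp; the last joint's range is limited). The gripper opens to 85 mm and grips with 20 to 120 N. Pads are 22 mm wide; open, the fingers measure 114 mm over their backs; the gripper's body (76 mm by 85 mm) begins 54 mm behind the grasp point. The pads swing forward as they close: fully open they stand 13 mm farther back than shut.
Start: joints at [1.564, 0.385, 0.008, 0, -1.194, -0.259], TCP at [164.144, 603.039, 231.312] pointing down, gripper open.
Joint ranges: [-3.14, 3.14], [-1.21, 2.06], [-1.07, 1.41], [-3.16, 2.05], [-2.99, -0.16], [-3.1, 3.1]. Speed limits (rad/s): [2.79, 2.79, 3.14, 3.14, 3.14, 3.14].

### API

Orientations are given as a unit quaternion [x, y, z, w].
In Python, from bench import read_state, get_image, job_done, search_frame, regions_of gives the robot as it stands.
- The arm moves only by the tool servo_tool, never from a script. Its arguments are lists of equal length, an entry for each row: "turn": the turn, a rotation vector about the world's x, y, z in rad, a list of three; "dp": the shift along the world's x, y, z in m, a list of three; "fingers": the finger opening in m, from 0 to 0.0854. In form: {"turn": [[rx, ry, rz], ...], "dp": [[tx, ty, tz], ...], "fingers": [fingers, ...]}. A call has exactly 5 rows; each row shifts and turns the pose as measured when the row begins; what a row does not reach is not made up. A row lasts 1/8 s, in which the tool goes at most 62.5 mm and 10.7 degrees, less where a joint would pass 70% of its speed; a pose out of reach is approached as far as the arm can. A call is refused whole if a number of a shift passes 0.0625 or a number of a turn 0.188, either way. A call with a gripper value outside its range is refused whole. The fingers move at their own pace and stop on an object; the grip force is fixed at half the most. Time passes only in rows, so rows that do not move let the fingers close, or fill a call up. It gives the time, the measured TCP pose, the force and the opening at its end, in the units of the state.
- read_state(): the state, without advancing time (a new reading comes with each control period).
- get_image(name): name is "scene" or "top"; returns a dict with "img" (420x560x3 uint8, red, green, blue), "vfov" (degrees; the focal length in pixels is half the picture's height over the tangent of half this angle, whatever the lens; pixels are square), "cx", "cy" (the principal point, pixels), "world_from_camera" (4x4, takes a point from camera to world coordinates). Camera axes: x right, y down, z forward; pixel columns grow to the right and rows downward; lengths in mm; the calibration is good to about 2 mm. A picture is of the moment at which its call begins. There is no depth.
- job_done(): hands the job in, once; it reports no verdict.
Trained networks look in the newest picture that a camera, given by its name, has taken for a name from the list of things; names that differ only in an ending like _2 or _b are one class to them, and where a whole thing is asked for, a point or a joint stands for the part that bears it (a point fixed in the world has none). Each returns a list of dicts, best first, with "score" (0 to 1); they miss things now and then, are a little off and sometimes report something else, mostly with a low value. They report only what shows in the picture. A call takes as long as a camera call.
- search_frame(query, camera): "box" ([left, top, width, height] in pixels, round what is visible of it).
- regions_of(query, camera): "region" (420x560 bool, what is visible of it) and "box" ([left, top, width, height] in pixels, round what is visible of it).
The state is a dict: "clock": time; "joints": joint angles; "joint_vel": joint speeds; "joint_efforts": joint torques, N m; "position": TCP position; "ee_rot": TCP orientation; "contact_force": force on the tool from outside, world axes, zero at the start; "wrist_torque": the same for the moment, N m; "gripper_width": finger opening in mm.
Only numpy, scipy, OpenCV 4.12 (cv2) and the standard library are available. Lean on these libraries where they do the work, as an engineer would, in place of code of your own. Each camera call takes 0.05 s, during which the arm holds its last target. There are 200 camera calls.

### The job

The wobbly blue egg cup with its egg has been left near the edge of the little round white stand on the wooden board. Nudge the cup gently with the fingertips until its saucer rim, seen from above, lies wholly inside the thin black ring drawn on the stand, upright and with the egg still in it, then back away. Never grip, lift or tip the cup or put the fingers astride it, do not touch the egg, and leave the stand and everything else where they are.

Things in the scene. Friction and masses are not known exactly. Their poses are not given: they have to be found in the camera images.
- cup: Loose blue ceramic egg cup, 100 g, round about z, wobbly: it stands on a foot only 32 mm across, 3 mm high. Over that a saucer rim 52 mm across (its widest), 3 to 10 mm up, then a bowl 28 to 50 mm across, brim 34 mm up; egg top 61 mm up. Origin: centre of underside, z up. Starts 26 to 32 mm off the stand's middle in any direction. Pushed at the saucer rim it slides; higher it may tip.
- egg: Loose egg, 55 g, 39 mm thick and 51 mm tall, standing in the cup and free to rock in it. Origin: its lower end, about 10 mm above the cup's underside; z along the egg, up.
- stand: Loose heavy (0.75 kg) round white stone stand on the board: flat top 108 mm across, 30 mm above its underside. Origin: centre of underside, z up. A thin black ring is painted flat on the top about its middle, mean radius 34 mm, line 2 mm wide. The cup's saucer rim is inside it when the cup is within 7 mm of the middle.
- board: Fixed wooden breakfast board lying on the counter, 340 mm (x) by 500 mm (y), 12 mm thick, carrying the stand near its middle. Origin: centre of the underside, on the counter.
- salt: Loose white salt shaker with steel top, 38 mm diameter, 66 mm tall. Origin: centre of its underside. Leave alone.
- pepper: Loose black pepper shaker with steel top, 38 mm diameter, 66 mm tall. Origin: centre of its underside. Leave alone.
- mug: Loose white mug, 74 mm diameter, 80 mm tall, handle towards its +y. Origin: centre of its underside. Leave alone.
- spoon: Loose teaspoon lying along its x, 140 mm long. Leave alone.
- jam: Loose jam jar with red cap, 52 mm diameter, 65 mm tall. Origin: centre of its underside. Leave alone.
- soap: Loose green bottle of washing-up liquid on the counter, 60 mm diameter, 190 mm tall. Origin: centre of its underside. Leave alone.
- bowl: Loose white bowl on the counter, 130 mm diameter, 50 mm tall. Origin: centre of its underside. Leave alone.

How it is judged (in metres and radians):
At the end, for the whole second after the job is handed in: The cup stands upright (within 3 degrees) and still on the stand with its middle within 7 mm of the stand's middle (its saucer rim inside the ring), the egg is in the cup and at rest, and the stand is within 12 mm of where it began (horizontal distance between cup and stand below 0.007 m and z of cup in the frame of stand between 0.027 and 0.033 m and angle between cup's own z axis and vertical below 0.05 rad and linear speed of cup below 0.01 m/s and horizontal distance between egg and cup below 0.01 m and z of egg in the frame of cup below 0.017 m and angle between egg's own z axis and vertical below 0.5 rad and linear speed of egg below 0.03 m/s and angle between stand's own z axis and vertical below 0.03 rad and distance of stand from where it was at the start of the episode below 0.012 m); the robot touches nothing.
It fails at once if the cup is lifted more than 6 mm off the stand, or the fingers are put astride it to grip it (grasp point within 12 mm of its axis and less than 70 mm above its underside) (z of cup in the frame of stand above 0.036 m or (horizontal distance between the grasp point and cup below 0.012 m and z of the grasp point in the frame of cup below 0.07 m)).
It fails at once if the cup falls off the stand or is tipped by more than 12 degrees, or the egg leaves it (z of cup in the frame of stand below 0.022 m or angle between cup's own z axis and vertical above 0.22 rad or distance between egg and cup above 0.03 m).
It fails at once if the cup is pushed or squeezed with more than 8 N (contact force between any of the fingers, the arm and cup above 8 N).
It fails at once if the robot touches the egg (contact force between any of the fingers, the arm and egg above 0.3 N).
It fails at once if the stand is shifted by more than 12 mm or another thing by more than 20 mm (distance of stand from where it was at the start of the episode above 0.012 m or distance of any of salt, pepper, mug, spoon, jam, soap, bowl from where it was at the start of the episode above 0.02 m).
It also fails if it takes over 48 s, if anything falls off the work surface, if the arm or the gripper's body presses on something with over 40 N, if the wrist force passes 120 N, or if a joint passes its speed limit or range.

## Working session

There is one attempt and no reset: what is moved stays moved. The work goes in short steps, Python scripts to look and compute and a tool call to move; the robot and the scene stay as the last step left them, time stands still between calls to the robot, and variables do not carry over. Pictures are saved under pics/ and viewed, about 8 in all and at most 12, crops included, and the job is handed in when it is done.

Besides the shell and the picture viewer there is one more tool, called after ">>>" as name(argument=value, ...) on one line, values as JSON. servo_tool: Moves the arm, as the interface text tells. Its arguments: {"type":"object","properties":{"turn":{"type":"array","items":{"type":"array","items":{"type":"number"}}},"dp":{"type":"array","items":{"type":"array","items":{"type":"number"}}},"fingers":{"type":"array","items":{"type":"number"}}},"required":["turn","dp","fingers"]}

```bash
mkdir -p pics; cat > h.py <<'E'
import numpy as np,cv2
from bench import *
def cam(name):
    d=get_image(name);return d
def ray(d,u,v,z):
    f=d["img"].shape[0]/2/np.tan(np.radians(d["vfov"]/2))
    T=np.array(d["world_from_camera"]);r=T[:3,:3]@np.array([(u-d["cx"])/f,(v-d["cy"])/f,1]);o=T[:3,3]
    return o+r*(z-o[2])/r[2]
def save(d,n,crop=None,s=1):
    i=d["img"][:,:,::-1]
    if crop: x,y,w,h=crop;i=i[y:y+h,x:x+w]
    cv2.imwrite("pics/"+n,cv2.resize(i,None,fx=s,fy=s,interpolation=cv2.INTER_CUBIC))
def proj(d,p):
    f=d["img"].shape[0]/2/np.tan(np.radians(d["vfov"]/2));T=np.linalg.inv(np.array(d["world_from_camera"]))
    c=T[:3,:3]@np.array(p)+T[:3,3];return f*c[0]/c[2]+d["cx"],f*c[1]/c[2]+d["cy"]
E
python3 - <<'E'
from h import *
a=cam("top");b=cam("scene")
cv2.imwrite("pics/a.png",cv2.resize(np.vstack([a["img"],b["img"]])[:,:,::-1],None,fx=.714,fy=.714))
for d,n in((a,"top"),(b,"scene")):
    print(n,d["vfov"],d["cx"],d["cy"],np.round(d["world_from_camera"],3).tolist())
    for q in("cup","egg","stand","salt","pepper","mug","jam","spoon"):
        r=search_frame(q,n)
        print(q,[(round(k["score"],2),np.round(k["box"]).tolist(),np.round(ray(d,k["box"][0]+k["box"][2]/2,k["box"][1]+k["box"][3]/2,42)).tolist()) for k in r[:2]])
s=read_state();print(s["clock"],s["position"],s["ee_rot"],s["gripper_width"])
E
```

```text
top 45.97722316210847 269.57181492271695 204.05921482632425 [[0.011, -0.998, 0.066, 476.997], [-1.0, -0.011, 0.008, -0.003], [-0.007, -0.066, -0.998, 1575.663], [0.0, 0.0, 0.0, 1.0]]
cup []
egg [(0.7, [198.0, 197.0, 14.0, 9.0], [583.0, 214.0, 42.0]), (0.42, [182.0, 224.0, 30.0, 36.0], [456.0, 234.0, 42.0])]
stand [(0.83, [252.0, 191.0, 36.0, 40.0], [557.0, 12.0, 42.0])]
salt [(0.45, [201.0, 168.0, 12.0, 16.0], [663.0, 208.0, 42.0])]
pepper [(0.73, [197.0, 197.0, 14.0, 12.0], [579.0, 216.0, 42.0])]
mug [(0.78, [184.0, 223.0, 28.0, 39.0], [457.0, 232.0, 42.0])]
jam [(0.61, [324.0, 194.0, 20.0, 18.0], [585.0, -186.0, 42.0])]
spoon [(0.93, [322.0, 231.0, 16.0, 41.0], [434.0, -177.0, 42.0]), (0.58, [325.0, 193.0, 19.0, 17.0], [589.0, -189.0, 42.0])]
scene 48.39911284661133 285.9263247891458 205.92481823876116 [[0.824, 0.306, -0.476, 1124.565], [0.566, -0.45, 0.691, -803.39], [-0.003, -0.839, -0.544, 693.359], [0.0, 0.0, 0.0, 1.0]]
cup [(0.63, [272.0, 200.0, 19.0, 18.0], [554.0, 4.0, 42.0])]
egg [(0.73, [274.0, 196.0, 11.0, 11.0], [529.0, 32.0, 42.0])]
stand [(0.91, [267.0, 198.0, 41.0, 30.0], [578.0, -4.0, 42.0]), (0.69, [349.0, 176.0, 17.0, 28.0], [669.0, 199.0, 42.0])]
salt [(0.58, [352.0, 176.0, 13.0, 28.0], [672.0, 197.0, 42.0])]
pepper [(0.72, [325.0, 166.0, 18.0, 24.0], [584.0, 218.0, 42.0])]
mug []
jam [(0.69, [234.0, 234.0, 22.0, 35.0], [587.0, -183.0, 42.0])]
spoon [(0.9, [183.0, 222.0, 40.0, 31.0], [472.0, -196.0, 42.0]), (0.72, [128.0, 268.0, 45.0, 98.0], [561.0, -435.0, 42.0])]
0.9 [164.13272762 603.03536139 231.32144813] [ 9.91183877e-01 -1.32493483e-01  4.15535189e-06 -1.48937729e-06] 85.51116739176013
```

View pics/a.png

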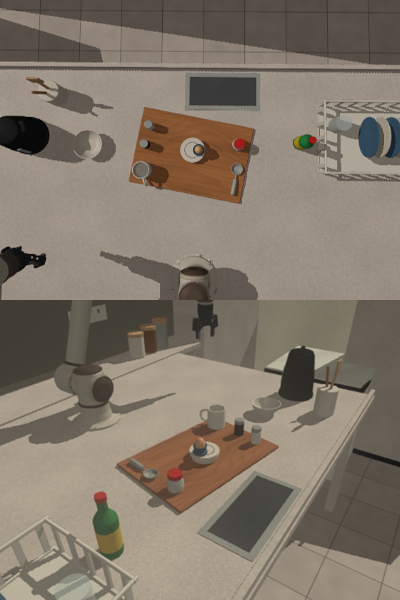

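```bash
python3 - <<'E'
from h import *
a=cam("top");b=cam("scene")
save(a,"b1.png",(240,180,60,60),8);save(b,"b2.png",(255,185,65,50),8)
i=cv2.vconcat([cv2.copyMakeBorder(cv2.imread("pics/b1.png"),0,0,0,40,0),cv2.imread("pics/b2.png")]) 
i=cv2.hconcat([cv2.resize(cv2.imread("pics/b1.png"),(400,400)),cv2.resize(cv2.imread("pics/b2.png"),(400,308)) if 0 else cv2.copyMakeBorder(cv2.resize(cv2.imread("pics/b2.png"),(400,308)),0,92,0,0,0)])
cv2.imwrite("pics/b.png",i)
for d,n in((a,"top"),(b,"scene")):
    H=cv2.cvtColor(d["img"],cv2.COLOR_RGB2HSV)
    for q in("cup","egg","stand"):
        for r in regions_of(q,n)[:1]:
            m=r["region"];v,u=np.nonzero(m);print(n,q,r["score"],r["box"],m.sum(),u.mean(),v.mean())
    c=np.array(proj(d,(557,8,42)));print(c)
    x0,y0=(c-25).astype(int);w=H[y0:y0+50,x0:x0+50]
    m=(w[...,0]>95)&(w[...,0]<130)&(w[...,1]>60);v,u=np.nonzero(m);print("blue",m.sum(),u.mean()+x0,v.mean()+y0,u.min()+x0,u.max()+x0,v.min()+y0,v.max()+y0)
E
```

```text
top egg 0.46 [276.7, 201.2, 6.0, 15.2] 102 277.9019607843137 209.5
top stand 0.59 [250.6, 191.3, 32.8, 38.7] 668 265.9610778443114 210.187125748503
[270.68682966 210.79515161]
blue 65 277.84615384615387 210.44615384615383 270 285 202 217
scene cup 0.47 [269.2, 200.6, 24.1, 15.5] 219 279.5159817351598 211.17351598173516
scene egg 0.46 [272.0, 194.1, 14.5, 9.3] 145 279.4689655172414 200.31724137931033
scene stand 0.76 [266.9, 198.8, 41.7, 29.6] 671 289.18479880774964 215.6602086438152
[283.36996568 208.82219753]
blue 5 287.6 212.0 286 288 210 214
```

View pics/b.png

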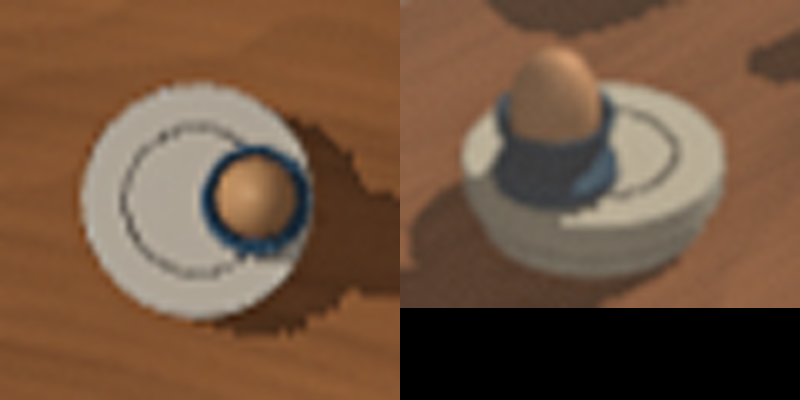

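```bash
cat >> h.py <<'E'
def big(d,x0,y0,w,h,s=8):
    g=cv2.resize(d["img"][y0:y0+h,x0:x0+w],None,fx=s,fy=s,interpolation=cv2.INTER_CUBIC)
    return cv2.cvtColor(g,cv2.COLOR_RGB2HSV).astype(int)
def largest(m):
    c,_=cv2.findContours(m.astype(np.uint8),cv2.RETR_EXTERNAL,cv2.CHAIN_APPROX_NONE);return max(c,key=cv2.contourArea)
def measure(d,x0=240,y0=180,w=60,h=60,s=8):
    H=big(d,x0,y0,w,h,s);P=lambda u,v:((u+.5)/s-.5+x0,(v+.5)/s-.5+y0)
    blue=(H[...,0]>90)&(H[...,0]<130)&(H[...,1]>80)
    white=(H[...,1]<70)&(H[...,2]>120)
    hu=cv2.convexHull(largest(white)); e=cv2.fitEllipse(hu)
    n,l,st,_=cv2.connectedComponentsWithStats(blue.astype(np.uint8))
    pts=np.argwhere(blue)[:,::-1].astype(np.int32);c2=cv2.fitEllipse(cv2.convexHull(pts))
    st=ray(d,*P(*e[0]),42);cu=ray(d,*P(*c2[0]),72)
    print("stand",P(*e[0]),np.array(e[1])/s,st.round(1),"cup",P(*c2[0]),np.array(c2[1])/s,cu.round(1),"off",(cu-st)[:2].round(1))
E
python3 - <<'E'
from h import *
d=cam("top");measure(d)
for u,v,z in((269.4,209.5,42),(278.1,209.6,72)):print(ray(d,u,v,z).round(1))
E
```

```text
stand (269.2566432952881, 209.6563205718994) [34.57857132 35.00379944] [560.5  12.5  42. ] cup (277.9064636230469, 209.57693481445312) [15.69796753 16.08250046] [559.4 -14.1  72. ] off [ -1.1 -26.6]
[561.  12.  42.]
[559.3 -14.7  72. ]
```

>>> servo_tool(turn=[[0,0,-0.18],[0,0,-0.18],[0,0,-0.18],[0,0,-0.18],[0,0,-0.18]], dp=[[0.03,-0.054,0],[0.03,-0.054,0],[0.03,-0.054,0],[0.03,-0.054,0],[0.03,-0.054,0]], fingers=[0.028,0.028,0.028,0.028,0.028])

```text
clock: 1.98
position: [314.5, 330.8, 230.3]
ee_rot: [0.829, -0.56, 0.0, -0.001]
contact_force: [1.8, 0.1, -0.3]
gripper_width: 27.9
```

>>> servo_tool(turn=[[0,0,-0.1],[0,0,-0.1],[0,0,-0.1],[0,0,-0.08],[0,0,0]], dp=[[0.03,-0.05,0],[0.03,-0.05,0],[0.03,-0.05,0],[0.03,-0.05,0],[0.03,-0.05,0]], fingers=[0.028,0.028,0.028,0.028,0.028])

```text
clock: 2.6
position: [468.3, 72.2, 233.1]
ee_rot: [-0.704, 0.71, -0.002, 0.004]
contact_force: [0.9, 1.8, -0.4]
gripper_width: 28.1
```

>>> servo_tool(turn=[[0.06,0,0],[0.06,0,0],[0.055,0,0],[0,0,0],[0,0,0]], dp=[[0.032,-0.052,0],[0.032,-0.052,0],[0.03,-0.05,0],[0,0,-0.01],[0,0,0]], fingers=[0.028,0.028,0.028,0.028,0.028])

```text
clock: 3.22
position: [566.0, -90.9, 222.5]
ee_rot: [-0.699, 0.709, 0.061, 0.069]
contact_force: [0.1, -0.5, 0.2]
gripper_width: 27.8
```

>>> servo_tool(turn=[[0,0,0],[0,0,0],[0,0,0],[0,0,0],[0,0,0]], dp=[[-0.004,0,-0.05],[-0.004,0,-0.05],[0,0,-0.05],[0,0,-0.023],[0,0,0]], fingers=[0.028,0.028,0.028,0.028,0.028])

```text
clock: 3.85
position: [556.8, -82.7, 50.0]
ee_rot: [0.704, -0.704, -0.058, -0.07]
contact_force: [-1.2, -0.1, 0.5]
gripper_width: 28.0
```

```bash
python3 - <<'E'
from h import *
d=cam("top");measure(d);b=cam("scene");print(read_state()["position"])
save(d,"c1.png",(240,180,60,60),6.6667);save(b,"c2.png",(250,170,60,60),6.6667)
cv2.imwrite("pics/c.png",cv2.hconcat([cv2.imread("pics/c1.png"),cv2.imread("pics/c2.png")]))
E
```

```text
Traceback (most recent call last):
  File "h.py", line 27, in measure
    pts=np.argwhere(blue)[:,::-1].astype(np.int32);c2=cv2.fitEllipse(cv2.convexHull(pts))
                                                      ~~~~~~~~~~~~~~^^^^^^^^^^^^^^^^^^^^^
cv2.error: OpenCV(4.12.0) /io/opencv/modules/imgproc/src/shapedescr.cpp:356: error: (-215:Assertion failed) n >= 0 && (depth == CV_32F || depth == CV_32S) in function 'fitEllipseNoDirect'
```

```bash
cat > look.py <<'E'
from h import *
import sys
n=sys.argv[1]
d=cam("top");b=cam("scene");print(read_state()["position"])
save(d,"t1.png",(230,170,80,80),5);save(b,"t2.png",(250,175,60,60),6.6667)
cv2.imwrite("pics/"+n,cv2.hconcat([cv2.imread("pics/t1.png"),cv2.imread("pics/t2.png")]))
try: measure(d)
except Exception as e: print("no fit")
E
python3 look.py c.png
```

```text
[559.18832988 -83.54074617  52.74500973]
no fit
```

View pics/c.png

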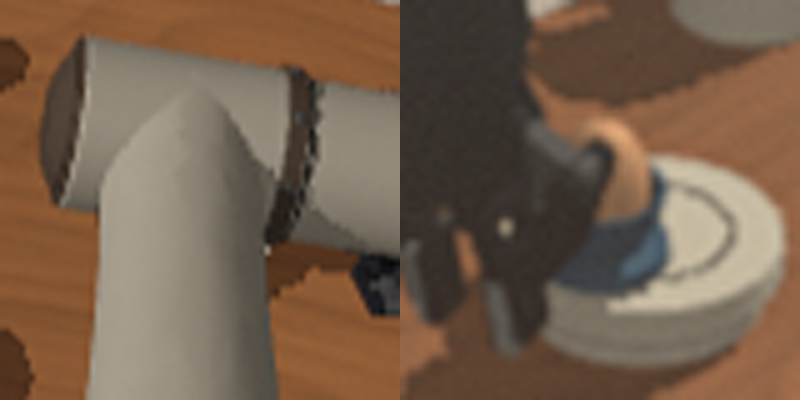

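>>> servo_tool(turn=[[0,0,0],[0,0,0],[0,0,0],[0,0,0],[0,0,0]], dp=[[0,0,-0.004],[0,0,-0.0025],[0,0.01,0],[0,0.008,0],[0,0,0]], fingers=[0.028,0.028,0.028,0.028,0.028])

```text
clock: 4.62
position: [561.1, -63.9, 49.6]
ee_rot: [0.705, -0.704, -0.053, -0.075]
contact_force: [0.5, -0.3, -0.6]
gripper_width: 28.1
```

```bash
python3 -c "
from bench import *
s=read_state();print(s['position'],s['ee_rot'],s['contact_force'],s['joint_vel'])"
```

```text
[561.13873583 -63.94248552  49.57189218] [ 0.70465386 -0.70357568 -0.05314034 -0.07496864] [ 0.50415284 -0.34406924 -0.60496415] [-1.33937207e-04  7.09594315e-06 -1.88405683e-04  2.64570380e-03
  2.36681190e-03 -2.73195973e-03]
```

>>> servo_tool(turn=[[0,0,0],[0,0,0],[0,0,0],[0,0,0],[0,0,0]], dp=[[-0.0015,0,-0.004],[0,0.003,0],[0,0.003,0],[0,0.003,0],[0,0,0]], fingers=[0.028,0.028,0.028,0.028,0.028])

```text
clock: 5.25
position: [559.4, -54.4, 45.1]
ee_rot: [0.705, -0.704, -0.053, -0.075]
contact_force: [0.6, 0.4, -0.1]
gripper_width: 28.0
```

>>> servo_tool(turn=[[0,0,0],[0,0,0],[0,0,0],[0,0,0],[0,0,0]], dp=[[0,0.0025,0.001],[0,0.0025,0],[0,0.0025,0],[0,0.002,0],[0,0,0]], fingers=[0.028,0.028,0.028,0.028,0.028])

```text
clock: 5.88
position: [559.9, -44.6, 46.5]
ee_rot: [0.705, -0.704, -0.053, -0.075]
contact_force: [0.3, 0.4, 0.7]
gripper_width: 27.9
```

```bash
python3 look.py d.png
```

```text
[559.89636967 -44.66780232  46.44907353]
stand (251.99671077728271, 207.6963233947754) [35.31334686 75.77142334] [566.   66.1  42. ] cup (295.13299560546875, 209.5552635192871) [13.97480392 48.97907257] [560.  -66.5  72. ] off [  -6.  -132.6]
```

View pics/d.png

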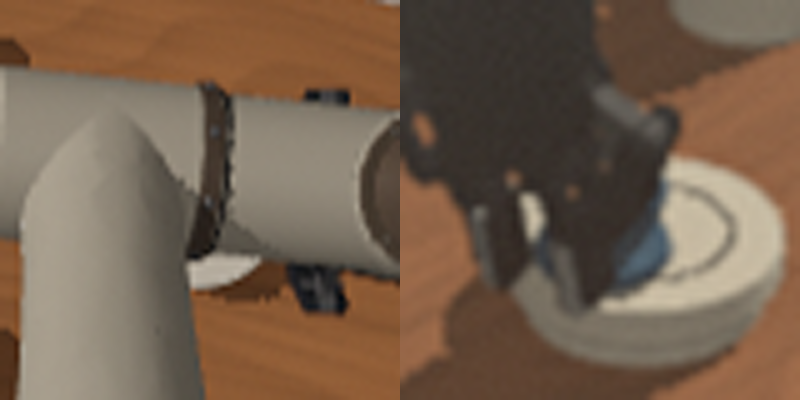

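```bash
cat > trk.py <<'E'
from h import *
def edge(d):
    s=8;H=big(d,250,175,60,60,s)
    m=(H[...,0]>95)&(H[...,0]<130)&(H[...,1]>80)&(H[...,2]>50)
    m=cv2.morphologyEx(m.astype(np.uint8),cv2.MORPH_OPEN,np.ones((9,9)));c=largest(m)[:,0]
    return (c[:,0].max()+1)/s-.5+250,(c[:,1].max()+1)/s-.5+175,m.sum()/s/s
def pred(d,x,y):
    t=np.linspace(0,2*np.pi,90);P=[proj(d,(x+r*np.cos(a),y+r*np.sin(a),z)) for a in t for r,z in((26,45),(26,52),(25,76))]
    return np.max(P,0)
if __name__=="__main__":
    d=cam("scene");e=edge(d);ys=np.arange(-25,25,.5);p=np.array([pred(d,560.5,y)[0] for y in ys])
    print("edge",np.round(e,2),"pred start",pred(d,559.3,-14.4).round(2),"goal",pred(d,560.7,12.3).round(2),"y est",np.interp(e[0],p,ys).round(1))
    s=read_state();print(s["position"].round(1),s["contact_force"].round(2),s["clock"])
E
python3 trk.py
```

```text
Traceback (most recent call last):
  File "trk.py", line 11, in <module>
    d=cam("scene");e=edge(d);ys=np.arange(-25,25,.5);p=np.array([pred(d,560.5,y)[0] for y in ys])
                     ~~~~^^^
  File "trk.py", line 5, in edge
    m=cv2.morphologyEx(m.astype(np.uint8),cv2.MORPH_OPEN,np.ones((9,9)));c=largest(m)[:,0]
                                                                           ~~~~~~~^^^
  File "h.py", line 20, in largest
    c,_=cv2.findContours(m.astype(np.uint8),cv2.RETR_EXTERNAL,cv2.CHAIN_APPROX_NONE);return max(c,key=cv2.contourArea)
                                                                                            ~~~^^^^^^^^^^^^^^^^^^^^^^^
ValueError: max() iterable argument is empty
```

>>> servo_tool(turn=[[0,0,0],[0,0,0],[0,0,0],[0,0,0],[0,0,0]], dp=[[0,0.002,0],[0,0.002,0],[0,0.002,0],[0,0.001,0],[0,0,0]], fingers=[0.028,0.028,0.028,0.028,0.028])

```text
clock: 6.65
position: [559.8, -37.6, 46.4]
ee_rot: [0.705, -0.704, -0.053, -0.075]
contact_force: [-0.3, -1.7, 1.6]
gripper_width: 28.1
```

```bash
python3 trk.py
```

```text
Traceback (most recent call last):
  File "trk.py", line 11, in <module>
    d=cam("scene");e=edge(d);ys=np.arange(-25,25,.5);p=np.array([pred(d,560.5,y)[0] for y in ys])
                     ~~~~^^^
  File "trk.py", line 5, in edge
    m=cv2.morphologyEx(m.astype(np.uint8),cv2.MORPH_OPEN,np.ones((9,9)));c=largest(m)[:,0]
                                                                           ~~~~~~~^^^
  File "h.py", line 20, in largest
    c,_=cv2.findContours(m.astype(np.uint8),cv2.RETR_EXTERNAL,cv2.CHAIN_APPROX_NONE);return max(c,key=cv2.contourArea)
                                                                                            ~~~^^^^^^^^^^^^^^^^^^^^^^^
ValueError: max() iterable argument is empty
```

```bash
python3 - <<'E'
t=open('trk.py').read()
a=t.index("H=big");b=t.index("m=cv2.morph")
t=t[:a]+"g=cv2.resize(d['img'][175:235,250:310],None,fx=s,fy=s,interpolation=cv2.INTER_CUBIC).astype(int);m=g[...,2]-g[...,0]>10\n    "+t[b:]
open('trk.py','w').write(t)
E
python3 trk.py; python3 look.py e.png
```

```text
edge [290.5  215.25  34.5 ] pred start [289.42 218.07] goal [295.81 213.23] y est -11.4
[559.8 -37.6  46.4] [-0.43 -0.54  0.58] 6.75
[559.83409053 -37.6826417   46.40264526]
stand (249.70294952392578, 211.32724380493164) [35.08362961 63.37545013] [554.6  73.1  42. ] cup (292.38752365112305, 210.13881874084473) [15.53646183 47.74892044] [558.2 -58.1  72. ] off [   3.5 -131.2]
```

View pics/e.png

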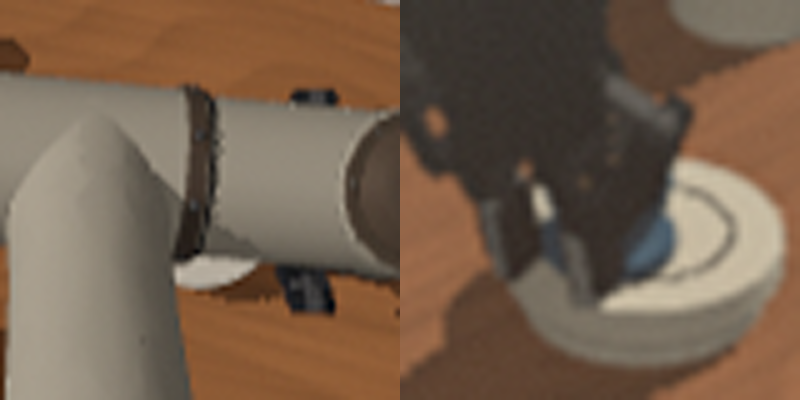

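>>> servo_tool(turn=[[0,0,0],[0,0,0],[0,0,0],[0,0,0],[0,0,0]], dp=[[0,0.002,0],[0,0.002,0],[0,0.002,0],[0,0.002,0],[0,0,0]], fingers=[0.028,0.028,0.028,0.028,0.028])

```text
clock: 7.48
position: [559.7, -29.2, 46.4]
ee_rot: [0.704, -0.704, -0.053, -0.075]
contact_force: [-0.8, -1.7, 0.3]
gripper_width: 28.0
```

```bash
python3 trk.py
```

```text
edge [292.25 213.75  32.23] pred start [289.42 218.07] goal [295.81 213.23] y est -3.5
[559.7 -29.2  46.4] [-0.61 -0.94 -0.01] 7.525
```

>>> servo_tool(turn=[[0,0,0],[0,0,0],[0,0,0],[0,0,0],[0,0,0]], dp=[[0,0.002,0],[0,0.002,0],[0,0.002,0],[0,0.002,0],[0,0,0]], fingers=[0.028,0.028,0.028,0.028,0.028])

```text
clock: 8.15
position: [559.6, -20.7, 46.4]
ee_rot: [0.704, -0.704, -0.053, -0.075]
contact_force: [-0.3, -1.9, -0.3]
gripper_width: 28.1
```

```bash
python3 trk.py
```

```text
edge [294.12 211.88  32.27] pred start [289.42 218.07] goal [295.81 213.23] y est 4.9
[559.6 -20.7  46.4] [ 0.92 -2.04  0.82] 8.2
```

>>> servo_tool(turn=[[0,0,0],[0,0,0],[0,0,0],[0,0,0],[0,0,0]], dp=[[0,0.002,0],[0,0.002,0],[0,0,0],[0,0,0],[0,0,0]], fingers=[0.028,0.028,0.028,0.028,0.028])

```text
clock: 8.82
position: [559.6, -16.5, 46.3]
ee_rot: [0.704, -0.704, -0.053, -0.075]
contact_force: [-0.5, -1.3, 0.8]
gripper_width: 27.9
```

```bash
python3 trk.py
```

```text
edge [295.   211.12  31.31] pred start [289.42 218.07] goal [295.81 213.23] y est 8.9
[559.6 -16.5  46.4] [-0.06 -0.48  1.47] 8.875
```

>>> servo_tool(turn=[[0,0,0],[0,0,0],[0,0,0],[0,0,0],[0,0,0]], dp=[[0,0.0015,0],[0,0.001,0],[0,0,0],[0,-0.002,0],[0,-0.004,0]], fingers=[0.028,0.028,0.028,0.028,0.028])

```text
clock: 9.5
position: [559.5, -19.7, 46.3]
ee_rot: [0.704, -0.704, -0.053, -0.075]
contact_force: [0.5, 0.2, -0.5]
gripper_width: 27.8
```

>>> servo_tool(turn=[[0,0,0],[0,0,0],[0,0,0],[0,0,0],[0,0,0]], dp=[[0,-0.01,0],[0,-0.02,0],[0,-0.025,0.01],[0,-0.02,0.04],[0,0,0.05]], fingers=[0.028,0.028,0.028,0.028,0.028])

```text
clock: 10.12
position: [555.8, -101.5, 143.7]
ee_rot: [-0.703, 0.705, 0.057, 0.071]
contact_force: [2.0, 0.1, -0.3]
gripper_width: 28.2
```

>>> servo_tool(turn=[[0,0,0],[0,0,0],[0,0,0],[0,0,0],[0,0,0]], dp=[[0,-0.03,0.05],[0,-0.05,0.03],[0,-0.06,0],[0,-0.06,0],[0,-0.05,0]], fingers=[0.028,0.028,0.028,0.028,0.028])

```text
clock: 10.75
position: [554.6, -363.1, 233.6]
ee_rot: [-0.704, 0.704, 0.051, 0.074]
contact_force: [0.6, 0.1, 0.0]
gripper_width: 27.9
```

```bash
python3 trk.py; python3 look.py f.png
```

```text
edge [295.5  210.75  30.89] pred start [289.42 218.07] goal [295.81 213.23] y est 11.2
[ 553.6 -369.   232.4] [ 3.   -3.55  1.31] 10.8
[ 554.09793081 -363.04982182  231.96620308]
stand (269.27781105041504, 209.65764236450195) [34.69127655 35.05286026] [560.5  12.4  42. ] cup (267.9264621734619, 210.16551208496094) [15.66044331 15.83830929] [557.3  16.3  72. ] off [-3.2  3.9]
```

View pics/f.png

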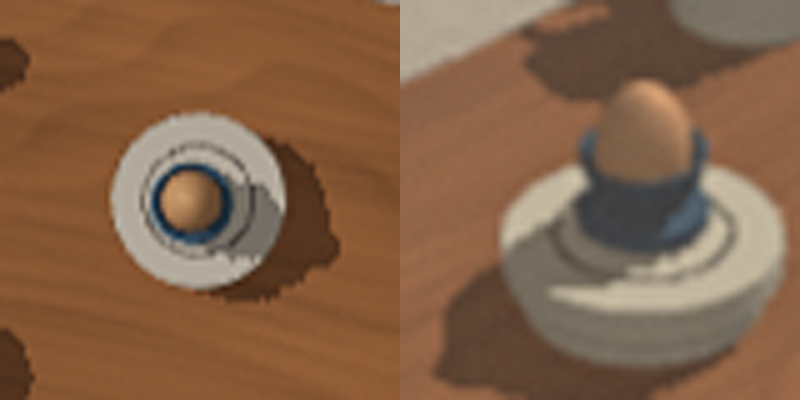

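```bash
cat > fit.py <<'E'
from h import *
from scipy.optimize import minimize
def fit(d,S,c0,zr,chan):
    f=chan(d["img"].astype(np.float32));f=cv2.GaussianBlur(f,(0,0),.5);t=np.linspace(0,2*np.pi,120,endpoint=False)
    def prof(c,k):
        P=[np.array([proj(d,(c[0]+r*k*np.cos(a),c[1]+r*k*np.sin(a),z)) for a in t],np.float32) for z,r in zr]
        H=cv2.convexHull(np.vstack(P))[:,0];seg=np.vstack([np.linspace(H[i-1],H[i],6)[:-1] for i in range(len(H))]).astype(np.float32)
        return cv2.remap(f,seg[:,:1].copy(),seg[:,1:].copy(),cv2.INTER_LINEAR).ravel()
    g=lambda c:abs(S)and -S*(prof(c,.96).mean()-prof(c,1.06).mean())
    return minimize(g,c0,method="Nelder-Mead",options=dict(initial_simplex=np.array(c0)+np.array([[0,0],[4,0],[0,4]]),xatol=.05)).x
if __name__=="__main__":
    bl=lambda i:i[...,2]-.8*i[...,0]
    for n in("top","scene"):
        d=cam(n)
        s=fit(d,1,(560.5,12.4),((42,54),) if n=="top" else ((42,54),(14,54)),lambda i:i[...,2])
        c=fit(d,1,(559,14),((45,26),(52,26),(76,25)),bl)
        print(n,s.round(1),c.round(1),(c-s).round(1),np.hypot(*(c-s)).round(1))
E
python3 fit.py
```

```text
top [560.7  12.4] [558.6  17. ] [-2.1  4.7] 5.1
scene [562.4  12. ] [560.1  15.5] [-2.3  3.5] 4.2
```

```bash
python3 -c "
from bench import *
s=read_state();print(s['joint_vel'].round(3),s['position'].round(1),s['clock']);print(job_done())"
```

```text
[ 0.033 -0.018 -0.009 -0.     0.001 -0.002] [ 554.8 -360.1  232.8] 11.0
the job is handed in; nothing more can be done
None
```

I nudged the egg cup about 30 mm in +y onto the middle of the stand and handed the job in at about 11 s. I pushed at the saucer rim with two fingertips 28 mm apart and leaned back about 10 degrees. I then backed the arm off to about 370 mm away and 230 mm up.

- **Position:** after backing away, three estimates put the cup 5.0 mm (blue outline, top camera), 5.1 mm (contour fit, top camera) and 4.2 mm (contour fit, scene camera) from the stand's middle, about 4 mm too far in +y. The limit is 7 mm, so the margin is about 2 mm. The estimates differ by about 1 mm. I chose not to risk a second nudge.
- **Cup, egg and stand:** in the last pictures the cup stood upright with the egg in it, and the saucer rim was inside the ring. The stand measured within 0.2 mm of where it began.
- **Forces:** the readings during pushing were about 2 N or less, close to the sensor noise.
- **Not checked:** the top camera was blocked by the arm during pushing, so I tracked the cup with the scene camera and the tool position. That tracker read y = 11.2 mm at the end because it assumed a fixed x. Corrected for x, it agrees with the top view. I did not re-measure the other objects after the move.

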